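# Free the seized carousel lock, load the samples and start the run

## Robot

A 7-joint arm with a two-finger parallel gripper is mounted at the origin on the work surface. World frame = base frame: x ahead of the robot, y to its left, z up, the work surface at z = 0. Lengths are in m, angles in rad, forces in N, time in s.
With the tool pointing down it reaches from about 0.4 to 0.85 m from the base axis. Payload 10.4 kg.
Tool frame: the origin (TCP) lies at the very end of the fingers, on their centre line; the grasp point (between the pads) lies 19 mm behind it (bot.pinch_z is the distance from the TCP to the grasp point, in m); z points along the fingers, x is the direction in which the jaws open and shut, and the axes are right-handed (so a half turn about z gives the same grasp; the last joint's range is limited). The gripper opens to 85 mm and grips with 20 to 120 N. Pads are 22 mm wide; open, the fingers measure 114 mm over their backs; the gripper's body (76 mm by 85 mm) begins 54 mm behind the grasp point. The pads swing forward as they close: fully open they stand 13 mm farther back than shut.
Start: joints at [-1.143, 0.332, -0.065, 1.46, 0.022, 1.35, -0.088], TCP at [0.272, 0.563, 0.231] pointing down, gripper open.
Joint ranges: [-2.6, 2.6], [-0.5, 2.12], [-1.47, 1.34], [0.16, 2.42], [-1.27, 4.41], [0.06, 2.06], [-2.6, 2.6]. Speed limits (rad/s): [2.22, 2.22, 2.79, 2.79, 3.14, 3.14, 3.14].

## Interface

Orientations are given as a 3x3 rotation matrix whose columns are the frame's x, y, z axes.
In Python, from plant import bot gives the robot as it stands.
- The arm moves only by the tool move_arm, never from a script. Its arguments are lists of equal length, an entry for each row: "translation": the shift along the world's x, y, z in cm, a list of three; "twist": the turn, a rotation vector about the world's x, y, z in degrees, a list of three; "gripper": the gripper command: -1 is fully open, 1 is shut, values between are in proportion. A call has 1 to 20 rows; each row shifts and turns the commanded pose from where the row before left it; what a row does not reach is not made up. A row lasts 1/12 s, in which the tool goes at most 41.7 mm and 7.16 degrees, less where a joint would pass 70% of its speed; a pose out of reach is approached as far as the arm can. A call is refused whole if a number of a shift passes 4.17 or a number of a turn 7.16, either way. A call with a gripper value outside its range is refused whole. The fingers move at their own pace and stop on an object; "newtons" is the grip in N (left out, the last holds). Time passes only in rows, so rows that do not move let the fingers close. It gives the time, the measured TCP pose, the force and the opening at its end, in the units of the state.
- bot.get_state(): the state, without advancing time (a new reading comes with each control period).
- bot.read_camera(name): name is "scene" or "top" or "wrist"; returns the picture (420x560x3 uint8, blue, green, red); there is no depth.
- bot.calibration(name): a dict with "mtx" (3x3 intrinsics, pixels), "rvec" (rotation vector, rad) and "tvec" (3), from world to camera coordinates, as OpenCV has them. Camera axes: x right, y down, z forward; pixel columns grow to the right and rows downward; lengths in m; the calibration is good to about 2 mm. A picture is of the moment at which its call begins: read the wrist's pose just before it. calibration takes no time and is no camera call; for the wrist camera it gives the pose at the moment of the call.
- bot.finish_job(): hands the job in, once; it reports no verdict.
The state is a dict: "t": time; "joints": joint angles; "qd": joint speeds; "joint_torque": joint torques, N m; "ee_pos": TCP position; "tool_rot": TCP orientation; "wrist_force": force on the tool from outside, world axes, zero at the start; "wrist_torque": the same for the moment, N m; "finger_gap": finger opening in m.
Only numpy, scipy, OpenCV 4.12 (cv2) and the standard library are available. Lean on these libraries where they do the work, as an engineer would, in place of code of your own. Each camera call takes 0.05 s, during which the arm holds its last target. There are 200 camera calls.

## Task

The lock pin of the sample carousel has rusted in: work it fully out with its red T-bar, twisting back and forth under a light pull (a straight pull will not do), and leave it up. Stand every metal sample from the black mat upright in the carousel, each in a pocket of its own, and turn the carousel click by click until the red mark stands in front of the blue-domed head. Then, with everything in place, press the white, the blue and the green key fully, in that order and one at a time, and leave all other things on the bench alone.

Things in the scene. Friction and masses are not known exactly. Their poses are not given: they have to be found in the camera images.
- sample_steel: grey steel metal sample, an upright cylinder 40 mm in diameter and 34 mm tall, 0.09 to 0.46 kg; stands on the black rubber mat (4 mm thick) at first, samples about 90 mm apart, may be absent; origin at the centre of its underside, z along its axis
- sample_brass: yellow brass metal sample, an upright cylinder 40 mm in diameter and 34 mm tall, 0.09 to 0.46 kg; stands on the black rubber mat (4 mm thick) at first, samples about 90 mm apart, may be absent; origin at the centre of its underside, z along its axis
- sample_copper: reddish copper metal sample, an upright cylinder 40 mm in diameter and 34 mm tall, 0.09 to 0.46 kg; stands on the black rubber mat (4 mm thick) at first, samples about 90 mm apart, may be absent; origin at the centre of its underside, z along its axis
- sample_alu: pale aluminium metal sample, an upright cylinder 40 mm in diameter and 34 mm tall, 0.09 to 0.46 kg; stands on the black rubber mat (4 mm thick) at first, samples about 90 mm apart, may be absent; origin at the centre of its underside, z along its axis
- lock_bar (a point): centre of the red T-bar on top of the lock pin, on the pin's vertical axis, 85 mm above the table with the pin fully in (carousel locked), 108 mm from the carousel's axis; rises and twists with the pin, to 105 mm when fully out. The bar is 50 mm long (its own x), 12 mm thick (its own y), 18 mm tall (9 mm above and below this point); the brass bracket under it is 60 mm high
- lock_pin: the lock pin itself: at first its bar lies square to the line to the carousel's axis; stops allow 0.5 rad of twist each way from there. Rusted: a straight pull would need 130 N, but twisting takes about 0.35 N m and, under a light pull (5 to 20 N), walks it up 3 mm per radian, whichever way; with no pull it only twists. Clear of the carousel when 14.5 mm up. It stays where left; origin 31 mm below the bar's centre
- carousel (a joint): turn of the carousel in rad, anticlockwise from above, 0 at the start; it clicks into rest every 60 degrees (pi/3), peak detent torque about 0.1 N m, and falls into the nearest click when let go; range -7 to 7; locked while the pin is in
- carousel_knob (a point): centre of the black hexagonal knob on the carousel's axis, 32 mm across flats, 24 mm tall (12 mm above and below this point), 88 mm above the table. Its own x axis is square to a pair of flats (as are the directions 60 degrees on, and so on) and points to a pocket; the red pocket lies along -x. It turns with the carousel
- red_mark (a point): red block on the carousel's rim beside the red pocket, 100 mm from the axis, 52 mm above the table; turns with the carousel. The six pockets, 60 degrees apart, have their centres (painted discs) 70 mm from the axis, floors 34 mm above the table, and are about 55 mm square with walls (ribs, rim, hub) about 10 mm tall
- head_blue: the measuring head: a fixed white post with a blue dome, 48 mm wide, 77 mm tall, its axis 182 mm from the carousel's axis, level with one of the pockets' resting positions; origin under its centre; two like posts with grey and yellow domes stand at other pockets and are not used. 82 mm from the red mark when that stands right in front of it
- key_white (a joint): travel of the white key in m, 0 up to 0.006 fully down; springs back; 4 N presses it fully, it counts as pressed above 0.0045
- key_white_top (a point): centre of the top face of the round white key, 28 mm across, about 42 mm above the table and 10 mm above its 44 mm wide black collar when up; keys stand 50 mm apart in a row on a grey panel, in any order
- key_blue (a joint): travel of the blue key in m, 0 up to 0.006 fully down; springs back; 4 N presses it fully, it counts as pressed above 0.0045
- key_blue_top (a point): centre of the top face of the round blue key, 28 mm across, about 42 mm above the table and 10 mm above its 44 mm wide black collar when up; keys stand 50 mm apart in a row on a grey panel, in any order
- key_green (a joint): travel of the green key in m, 0 up to 0.006 fully down; springs back; 4 N presses it fully, it counts as pressed above 0.0045
- key_green_top (a point): centre of the top face of the round green key, 28 mm across, about 42 mm above the table and 10 mm above its 44 mm wide black collar when up; keys stand 50 mm apart in a row on a grey panel, in any order
- wash_bottle: white wash bottle with red cap, 64 mm wide, 150 mm tall; bystander, origin under its centre
- paste_jar: amber jar, 60 mm wide, 60 mm tall; bystander, origin under its centre
- dust_brush: brush lying down; bystander, origin under its centre
- screwdriver: screwdriver lying down; bystander, origin under its centre
- ring_gauge: steel ring, 56 mm wide, 15 mm tall; bystander, origin under its centre
- parts_cup: white cup, 64 mm wide, 60 mm tall; bystander, origin under its centre
- check_block: steel block 50 x 30 x 20 mm; bystander, origin under its centre
Not all that is in view belongs to the job. Of the things that look like the sample_brass, take the one that is farthest from the robot's base at the start.

How it is judged:
On the way, in this order (a step that is already met when the one before it is completed fails the run):
1. the lock pin is worked out (lifted more than 15.5 mm) (height (world z) of lock_bar above 0.1005 m), for 0.2 s.
2. every sample stands in a pocket of its own and the red mark is at the blue-domed head (horizontal distance between sample_steel and carousel_knob between 0.052 and 0.088 m and z of sample_steel in the frame of carousel_knob between -0.06 and -0.049 m and angle between each of sample_steel, sample_brass, sample_copper, sample_alu's own z axis and vertical below 0.15 rad and horizontal distance between sample_brass and carousel_knob between 0.052 and 0.088 m and z of sample_brass in the frame of carousel_knob between -0.06 and -0.049 m and horizontal distance between sample_copper and carousel_knob between 0.052 and 0.088 m and z of sample_copper in the frame of carousel_knob between -0.06 and -0.049 m and horizontal distance between sample_alu and carousel_knob between 0.052 and 0.088 m and z of sample_alu in the frame of carousel_knob between -0.06 and -0.049 m and horizontal distance between red_mark and head_blue below 0.087 m and linear speed of each of sample_steel, sample_brass, sample_copper, sample_alu below 0.03 m/s and velocity of joint carousel between -0.1 and 0.1 rad/s), for 0.3 s.
3. the white key alone is pressed, samples and carousel in place (value of joint key_white above 0.0045 m and value of joint each of key_blue, key_green below 0.002 m and horizontal distance between sample_steel and carousel_knob between 0.052 and 0.088 m and z of sample_steel in the frame of carousel_knob between -0.06 and -0.049 m and angle between each of sample_steel, sample_brass, sample_copper, sample_alu's own z axis and vertical below 0.15 rad and horizontal distance between sample_brass and carousel_knob between 0.052 and 0.088 m and z of sample_brass in the frame of carousel_knob between -0.06 and -0.049 m and horizontal distance between sample_copper and carousel_knob between 0.052 and 0.088 m and z of sample_copper in the frame of carousel_knob between -0.06 and -0.049 m and horizontal distance between sample_alu and carousel_knob between 0.052 and 0.088 m and z of sample_alu in the frame of carousel_knob between -0.06 and -0.049 m and horizontal distance between red_mark and head_blue below 0.087 m), for 0.05 s.
4. the blue key alone is pressed, samples and carousel in place (value of joint key_blue above 0.0045 m and value of joint each of key_white, key_green below 0.002 m and horizontal distance between sample_steel and carousel_knob between 0.052 and 0.088 m and z of sample_steel in the frame of carousel_knob between -0.06 and -0.049 m and angle between each of sample_steel, sample_brass, sample_copper, sample_alu's own z axis and vertical below 0.15 rad and horizontal distance between sample_brass and carousel_knob between 0.052 and 0.088 m and z of sample_brass in the frame of carousel_knob between -0.06 and -0.049 m and horizontal distance between sample_copper and carousel_knob between 0.052 and 0.088 m and z of sample_copper in the frame of carousel_knob between -0.06 and -0.049 m and horizontal distance between sample_alu and carousel_knob between 0.052 and 0.088 m and z of sample_alu in the frame of carousel_knob between -0.06 and -0.049 m and horizontal distance between red_mark and head_blue below 0.087 m), for 0.05 s.
5. the green key alone is pressed, samples and carousel in place (value of joint key_green above 0.0045 m and value of joint each of key_white, key_blue below 0.002 m and horizontal distance between sample_steel and carousel_knob between 0.052 and 0.088 m and z of sample_steel in the frame of carousel_knob between -0.06 and -0.049 m and angle between each of sample_steel, sample_brass, sample_copper, sample_alu's own z axis and vertical below 0.15 rad and horizontal distance between sample_brass and carousel_knob between 0.052 and 0.088 m and z of sample_brass in the frame of carousel_knob between -0.06 and -0.049 m and horizontal distance between sample_copper and carousel_knob between 0.052 and 0.088 m and z of sample_copper in the frame of carousel_knob between -0.06 and -0.049 m and horizontal distance between sample_alu and carousel_knob between 0.052 and 0.088 m and z of sample_alu in the frame of carousel_knob between -0.06 and -0.049 m and horizontal distance between red_mark and head_blue below 0.087 m), for 0.05 s.
At the end, for the whole second after the job is handed in: Lock pin lifted more than 15.5 mm; every sample present upright (within 0.15 rad) on the floor of a pocket of its own, with its axis 52 to 88 mm from the carousel's, at rest; red mark within 87 mm of the blue-domed head's axis (within about 12 degrees of the click position); all keys up again (height (world z) of lock_bar above 0.1005 m and horizontal distance between sample_steel and carousel_knob between 0.052 and 0.088 m and z of sample_steel in the frame of carousel_knob between -0.06 and -0.049 m and angle between each of sample_steel, sample_brass, sample_copper, sample_alu's own z axis and vertical below 0.15 rad and horizontal distance between sample_brass and carousel_knob between 0.052 and 0.088 m and z of sample_brass in the frame of carousel_knob between -0.06 and -0.049 m and horizontal distance between sample_copper and carousel_knob between 0.052 and 0.088 m and z of sample_copper in the frame of carousel_knob between -0.06 and -0.049 m and horizontal distance between sample_alu and carousel_knob between 0.052 and 0.088 m and z of sample_alu in the frame of carousel_knob between -0.06 and -0.049 m and horizontal distance between red_mark and head_blue below 0.087 m and linear speed of each of sample_steel, sample_brass, sample_copper, sample_alu below 0.03 m/s and value of joint each of key_white, key_blue, key_green below 0.002 m); the robot touches nothing.
It fails at once if a bystander on the bench is moved more than 40 mm (distance of any of wash_bottle, paste_jar, dust_brush, screwdriver, ring_gauge, parts_cup, check_block from where it was at the start of the episode above 0.04 m).
It fails at once if two keys are down at once (value of joint each of key_white, key_blue above 0.003 m or value of joint each of key_white, key_green above 0.003 m or value of joint each of key_blue, key_green above 0.003 m).
It fails at once if a key is pressed while the red mark is not at the blue-domed head (value of joint any of key_white, key_blue, key_green above 0.0045 m and not (horizontal distance between red_mark and head_blue below 0.087 m)).
Of sample_steel, sample_brass, sample_copper, sample_alu only 2 to 4 are there at a start; the rules pass over those that are not, and their reading is None.
At some moment in a run one of sample_steel, sample_brass, sample_copper, sample_alu may be knocked a few centimetres aside while the robot is not near it.
Once in a run the grip may slacken for a moment while it holds something.
It also fails if it takes over 210 s, if anything falls off the work surface, if the arm or the gripper's body presses on something with over 40 N, if the wrist force passes 120 N, or if a joint passes its speed limit or range.

## Working session

There is one attempt and no reset: what is moved stays moved. The work goes in short steps, Python scripts to look and compute and a tool call to move; the robot and the scene stay as the last step left them, time stands still between calls to the robot, and variables do not carry over. Pictures are saved under pics/ and viewed, on a budget of 14 in all, crops included, one or two more only if the job needs it, and the job is handed in when it is done.

Besides the shell and the picture viewer there is one more tool, called after "Request:" as a command line: name --argument value ..., lists and objects as JSON in quotes. move_arm: Moves the arm, as the interface text tells. Its arguments: {"type":"object","properties":{"translation":{"type":"array"},"twist":{"type":"array"},"gripper":{"type":"array"},"newtons":{"type":"number"}},"required":["translation","twist","gripper"]}

```bash
ls; mkdir -p pics; cat > h.py <<'E'
import numpy as np, cv2
from plant import bot
def snap(name,f):
    im=bot.read_camera(name); cv2.imwrite(f'pics/{f}.png',im); return im
def ray(name,uv,z,c=None):
    c=c or bot.calibration(name)
    R,_=cv2.Rodrigues(np.array(c['rvec'],float)); t=np.array(c['tvec'],float).ravel()
    K=np.array(c['mtx'],float)
    d=R.T@np.linalg.inv(K)@np.array([uv[0],uv[1],1.]); o=-R.T@t
    return o+d*(z-o[2])/d[2]
def proj(name,p):
    c=bot.calibration(name)
    return cv2.projectPoints(np.array(p,float).reshape(-1,3),np.array(c['rvec'],float),np.array(c['tvec'],float),np.array(c['mtx'],float),None)[0].reshape(-1,2)
E
python3 - <<'E'
from h import *
s=snap('scene','s0');t=snap('top','t0')
st=bot.get_state();print(st['t'],st['ee_pos'],st['finger_gap'],bot.pinch_z)
print(np.round(np.array(st['tool_rot']),3))
for n in('scene','top','wrist'):
  c=bot.calibration(n);R=cv2.Rodrigues(np.array(c['rvec'],float))[0];print(n,-R.T@np.array(c['tvec']).ravel(),np.round(R[2],2),c['mtx'][0][0])
E
```

```text
pics
0.1 [0.27217644 0.56226042 0.23059301] 0.08522509816176212 0.0187
[[ 0.436  0.9   -0.   ]
 [ 0.9   -0.436 -0.001]
 [-0.001  0.    -1.   ]]
scene [ 1.13665061 -0.78230639  0.80741079] [-0.47  0.66 -0.58] 432.0299561428871
top [ 4.79632994e-01 -8.61034879e-04  1.11878247e+00] [ 0.06 -0.   -1.  ] 391.13177096633075
wrist [0.20283581 0.59610867 0.37332798] [ 0.27 -0.13 -0.95] 371.4480174576827
```

View pics/t0.png

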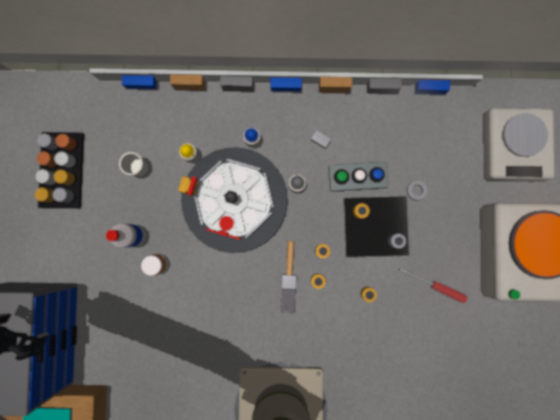

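View pics/s0.png

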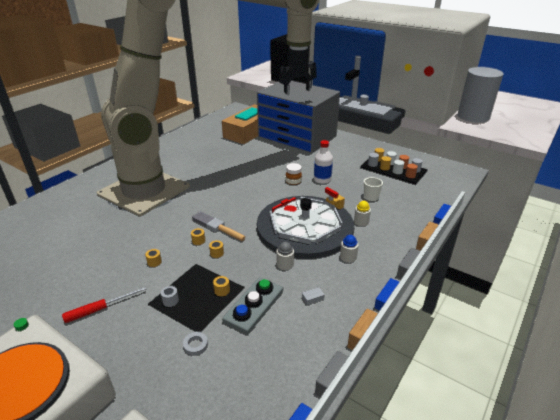

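```bash
python3 - <<'E'
from h import *
t=cv2.imread('pics/t0.png')
a=cv2.resize(t[120:260,165:305],None,fx=4,fy=4,interpolation=cv2.INTER_CUBIC)
b=cv2.resize(t[155:305,300:445],None,fx=3.73,fy=3.73,interpolation=cv2.INTER_CUBIC)
b=cv2.resize(b,(int(b.shape[1]*560/b.shape[0])//1,560))
a=cv2.resize(a,(400,400));b=cv2.resize(b,(390,400))
cv2.imwrite('pics/c0.png',np.hstack([a,b]))
hsv=cv2.cvtColor(t,cv2.COLOR_BGR2HSV)
def blobs(lab,m,z,amin=15):
  n,_,s,c=cv2.connectedComponentsWithStats(m.astype(np.uint8))
  for i in range(1,n):
    if s[i,4]>=amin and 100<c[i][0]<480 and 110<c[i][1]<310: print(lab,c[i].round(1),s[i,4],ray('top',c[i],z)[:2].round(4))
H,S,V=cv2.split(hsv)
blobs('red',((H<6)|(H>174))&(S>150)&(V>90),.085)
blobs('orange',(H>=8)&(H<28)&(S>130)&(V>90),.038)
blobs('blue',(H>100)&(H<130)&(S>150)&(V>50),.06)
blobs('green',(H>45)&(H<85)&(S>120),.042)
blobs('dark',(V<40),.1,30)
E
```

```text
red [192.  185.5] 81 [0.6126 0.2433]
red [224.9 225.6] 181 [0.5073 0.1535]
red [111.7 235. ] 103 [0.4783 0.4512]
red [449.9 292. ] 157 [ 0.3418 -0.4397]
orange [186.4 150.4] 150 [0.7169 0.2728]
orange [184.6 184.5] 156 [0.6212 0.2749]
orange [361.3 210.3] 155 [ 0.5562 -0.2165]
orange [322.2 250.7] 105 [ 0.4433 -0.109 ]
orange [317.6 280.5] 114 [ 0.3617 -0.0972]
orange [368.  293.8] 117 [ 0.3275 -0.2354]
blue [251.  134.7] 106 [0.7583 0.0913]
blue [377.2 173.8] 97 [ 0.6553 -0.2551]
blue [137.9 235.1] 78 [0.4789 0.3915]
green [341.7 175.9] 99 [ 0.651  -0.1608]
dark [371.9 227.3] 2516 [ 0.5078 -0.2318]
```

View pics/c0.png

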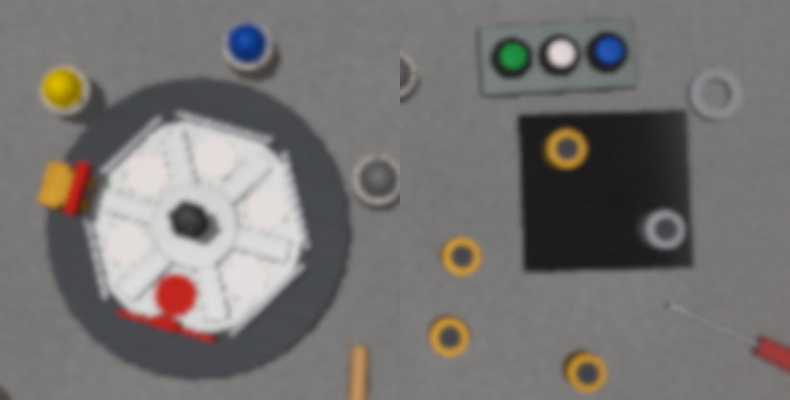

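```bash
python3 - <<'E'
from h import *
k=ray('top',(231.5,197),.1)[:2];b=ray('top',(192.3,185.8),.094)[:2];h=ray('top',(251,134.2),.072)[:2];r=ray('top',(222.5,233.5),.055)[:2]
p=ray('top',(226,223.5),.034)[:2];y=ray('top',(186.4,150.4),.07)[:2];g=ray('top',(297,182),.07)[:2]
print(k,b,h,r,p);
for n,q in dict(bar=b,blue=h,redm=r,pocket=p,yel=y,grey=g).items():
  d=q-k;print(n,np.hypot(*d).round(4),np.degrees(np.arctan2(d[1],d[0])).round(1))
print('keys',[ray('top',u,.042)[:2].round(4) for u in((341.7,175.9),(359.5,175),(377.2,173.8))])
print('samp',[ray('top',u,.038)[:2].round(4) for u in((361.3,210.3),(397.5,239.5))])
E
```

```text
[0.58186779 0.13559802] [0.61060453 0.24027136] [0.75646803 0.0902302 ] [0.48651147 0.16387223] [0.51448009 0.15806634]
bar 0.1085 74.6
blue 0.1804 -14.6
redm 0.0995 163.5
pocket 0.071 161.6
yel 0.1817 45.2
grey 0.1779 -74.9
keys [array([ 0.6509, -0.1609]), array([ 0.6541, -0.2103]), array([ 0.6582, -0.2595])]
samp [array([ 0.5563, -0.2164]), array([ 0.4769, -0.3165])]
```

Request:
move_arm --translation '[[2.8,-2.8,0],[2.8,-2.8,0],[2.8,-2.8,0],[2.8,-2.8,0],[2.8,-2.8,0],[2.8,-2.8,0],[2.8,-2.8,0],[2.8,-2.8,0],[2.8,-2.8,0],[2.8,-2.8,0],[2.8,-2.0,0],[2.8,-1.8,0],[0,0,0],[0,0,0],[0,0,0]]' --twist '[[0,0,2],[0,0,2],[0,0,2],[0,0,2],[0,0,2],[0,0,0],[0,0,0],[0,0,0],[0,0,0],[0,0,0],[0,0,0],[0,0,0],[0,0,0],[0,0,0],[0,0,0]]' --gripper '[-1,-1,-1,-1,-1,-1,-1,-1,-1,-1,-1,-1,-1,-1,-1]'

```text
t: 1.35
ee_pos: [0.6079, 0.245, 0.2307]
tool_rot: [[0.273, 0.962, -0.001], [0.962, -0.273, 0.0], [-0.0, -0.001, -1.0]]
wrist_force: [0.5, 0.8, 0.7]
finger_gap: 0.0853
```

```bash
python3 - <<'E'
from h import *
print(proj('wrist',[[.6106,.2403,.094],[.5819,.1356,.1]]))
w=snap('wrist','w0');H,S,V=cv2.split(cv2.cvtColor(w,cv2.COLOR_BGR2HSV))
m=(((H<6)|(H>174))&(S>150)&(V>90)).astype(np.uint8)
n,l,s,c=cv2.connectedComponentsWithStats(m)
for i in range(1,n):
  if s[i,4]>100:
    pts=np.argwhere(l==i)[:,::-1].astype(np.float32); print(c[i],s[i],cv2.minAreaRect(pts),ray('wrist',c[i],.09))
E
```

```text
[[280.18268302 197.6273682 ]
 [138.87337485 200.94034337]]
[156.11368653  65.77041943] [ 98  60 116  14 906] ((155.5, 66.5), (13.0, 115.0), 90.0) [0.49299324 0.18223734 0.09      ]
[161.57201889 101.82526564] [ 139   79   46   47 1694] ((161.5, 102.0), (46.0, 45.0), 90.0) [0.51726329 0.17685895 0.09      ]
[285.49044586 170.26751592] [279 165  14  12 157] ((285.5, 170.5), (11.0, 13.0), 90.0) [0.59127898 0.25069875 0.09      ]
```

View pics/w0.png

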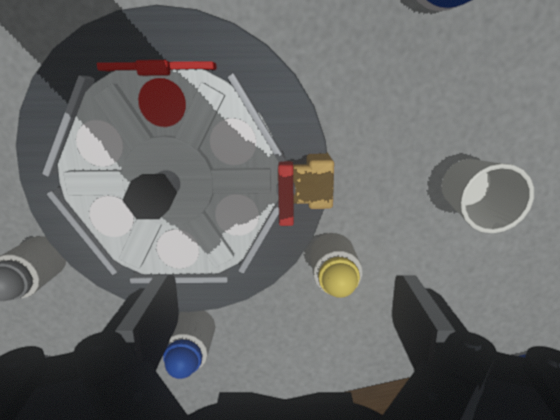

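```bash
python3 - <<'E'
from h import *
for u,z in (((286.5,194.5),.094),((150,197),.1),((162,102),.034),((182,355),.077),((340,275),.077)): print(ray('wrist',u,z).round(4))
E
```

```text
[0.6092 0.2465 0.094 ]
[0.5811 0.1456 0.1   ]
[0.5143 0.1595 0.034 ]
[0.7405 0.1055 0.077 ]
[0.6983 0.271  0.077 ]
```

```bash
python3 - <<'E'
from h import *
t=cv2.imread('pics/s0.png');H,S,V=cv2.split(cv2.cvtColor(t,cv2.COLOR_BGR2HSV))
m=(((H<6)|(H>174))&(S>150)&(V>70)).astype(np.uint8)
n,l,s,c=cv2.connectedComponentsWithStats(m)
for i in range(1,n):
  if s[i,4]>20: print(c[i],s[i],ray('scene',c[i],.085))
print(proj('scene',[[.6106,.2403,.085],[.6092,.2465,.085]]))
E
```

```text
[428.36923077  70.75384615] [424  66   9  10  65] [0.42795147 1.62210862 0.085     ]
[324.08 143.04] [320 140   9   7  50] [0.41384423 0.53331086 0.085     ]
[330.78666667 191.81333333] [325 187  13  10  75] [0.60609829 0.24671209 0.085     ]
[283.07777778 202.7       ] [272 197  24  14  90] [0.51888101 0.1107172  0.085     ]
[289.87755102 207.87755102] [284 206  12   5  49] [0.55118869 0.09952917 0.085     ]
[ 83.39861751 310.57603687] [ 62 299  45  24 434] [ 0.40234074 -0.4974485   0.085     ]
[[331.02492165 193.15663629]
 [331.62039863 192.14657872]]
```

Request:
move_arm --translation '[[0.1,-0.2,-2],[0,0,-2],[0,0,-2],[0,0,-1],[0,0,-1],[0,0,0],[0,0,0],[0,0,0]]' --twist '[[0,0,0],[0,0,0],[0,0,0],[0,0,0],[0,0,0],[0,0,0],[0,0,0],[0,0,0]]' --gripper '[-0.2,-0.2,-0.2,-0.2,-0.2,-0.2,-0.2,-0.2]'

```text
t: 2.07
ee_pos: [0.6098, 0.2431, 0.1526]
tool_rot: [[0.272, 0.962, 0.002], [0.962, -0.272, 0.001], [0.001, 0.001, -1.0]]
wrist_force: [-0.0, -0.1, 1.2]
finger_gap: 0.0512
```

```bash
python3 - <<'E'
from h import *
w=snap('wrist','w1');H,S,V=cv2.split(cv2.cvtColor(w,cv2.COLOR_BGR2HSV))
m=(((H<8)|(H>172))&(S>140)&(V>40)).astype(np.uint8)
n,l,s,c=cv2.connectedComponentsWithStats(m)
for i in range(1,n):
  if s[i,4]>100:
    print(c[i],s[i],ray('wrist',c[i],.094))
print(proj('wrist',[[.6106,.2403,.094],[.6092,.2465,.094]]),bot.get_state()['ee_pos'])
E
```

```text
[115.63875365  54.27896787] [  38   45  159   21 2054] [0.49665529 0.18668745 0.094     ]
[126.11796427 101.35254466] [  96   71   61   62 2967] [0.51918503 0.18269161 0.094     ]
[289.33841754 219.22783603] [ 279  184   19   82 1049] [0.60521838 0.24700092 0.094     ]
[[280.72069316 230.59691413]
 [290.35671927 225.69213716]] [0.60986828 0.24298025 0.15269768]
```

View pics/w1.png

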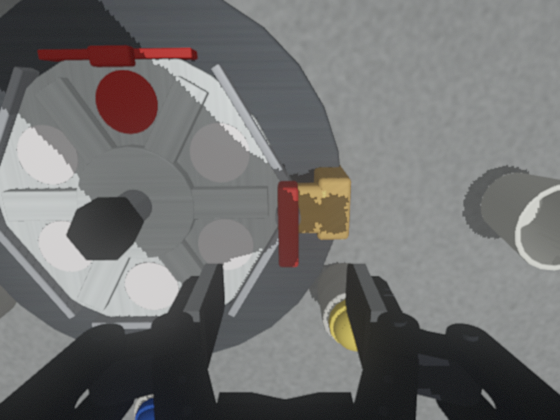

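Request:
move_arm --translation '[[0.0,0.15,-2],[0,0,-2],[0,0,-2],[0,0,-1.2],[0,0,-1.0],[0,0,0],[0,0,0],[0,0,0],[0,0,0],[0,0,0],[0,0,0],[0,0,0],[0,0,0]]' --twist '[[0,0,0],[0,0,0],[0,0,0],[0,0,0],[0,0,0],[0,0,0],[0,0,0],[0,0,0],[0,0,0],[0,0,0],[0,0,0],[0,0,0],[0,0,0]]' --gripper '[-0.2,-0.2,-0.2,-0.2,-0.2,-0.2,-0.2,1,1,1,1,1,1]' --newtons 60

```text
t: 3.2
ee_pos: [0.61, 0.2448, 0.0705]
tool_rot: [[0.272, 0.962, 0.002], [0.962, -0.272, 0.001], [0.002, 0.001, -1.0]]
wrist_force: [0.4, 1.4, 5.7]
finger_gap: 0.0109
```

Request:
move_arm --translation '[[0,0,0],[0,0,0],[0,0,0.1],[0,0,0.1],[0,0,0],[0,0,0]]' --twist '[[0,0,0],[0,0,0],[0,0,0],[0,0,0],[0,0,0],[0,0,0]]' --gripper '[1,1,1,1,1,1]' --newtons 100

```text
t: 3.7
ee_pos: [0.6097, 0.2447, 0.071]
tool_rot: [[0.272, 0.962, 0.001], [0.962, -0.272, 0.001], [0.001, 0.001, -1.0]]
wrist_force: [5.5, 3.7, -5.3]
finger_gap: 0.0099
```

Request:
move_arm --translation '[[0,0,0.1],[0,0,0.04],[0,0,0.04],[0,0,0.04],[0,0,0.03],[0,0,0]]' --twist '[[0,0,0],[0,0,7],[0,0,7],[0,0,7],[0,0,6],[0,0,0]]' --gripper '[1,1,1,1,1,1]'

```text
t: 4.2
ee_pos: [0.6097, 0.2446, 0.0727]
tool_rot: [[-0.2, 0.98, 0.001], [0.98, 0.2, 0.001], [0.001, 0.001, -1.0]]
wrist_force: [7.5, 5.2, -10.7]
finger_gap: 0.0104
```

Request:
move_arm --translation '[[0,0,0.035],[0,0,0.035],[0,0,0.035],[0,0,0.035],[0,0,0.035],[0,0,0.035],[0,0,0.035],[0,0,0.035],[0,0,0],[0,0,0.035],[0,0,0.035],[0,0,0.035],[0,0,0.035],[0,0,0.035],[0,0,0.035],[0,0,0.035],[0,0,0.035],[0,0,0]]' --twist '[[0,0,-6.7],[0,0,-6.7],[0,0,-6.7],[0,0,-6.7],[0,0,-6.7],[0,0,-6.7],[0,0,-6.7],[0,0,-6.7],[0,0,0],[0,0,6.7],[0,0,6.7],[0,0,6.7],[0,0,6.7],[0,0,6.7],[0,0,6.7],[0,0,6.7],[0,0,6.7],[0,0,0]]' --gripper '[1,1,1,1,1,1,1,1,1,1,1,1,1,1,1,1,1,1]'

```text
t: 5.7
ee_pos: [0.6097, 0.2445, 0.0781]
tool_rot: [[-0.201, 0.98, 0.001], [0.98, 0.201, 0.001], [0.001, 0.001, -1.0]]
wrist_force: [9.3, 4.6, -13.2]
finger_gap: 0.0095
```

Request:
move_arm --translation '[[0.1,0.05,0.033],[0,0,0.033],[0,0,0.033],[0,0,0.033],[0,0,0.033],[0,0,0.033],[0,0,0.033],[0,0,0.033],[0,0,0],[0,0,0.033],[0,0,0.033],[0,0,0.033],[0,0,0.033],[0,0,0.033],[0,0,0.033],[0,0,0.033],[0,0,0.033],[0,0,0]]' --twist '[[0,0,-6.7],[0,0,-6.7],[0,0,-6.7],[0,0,-6.7],[0,0,-6.7],[0,0,-6.7],[0,0,-6.7],[0,0,-6.7],[0,0,0],[0,0,6.7],[0,0,6.7],[0,0,6.7],[0,0,6.7],[0,0,6.7],[0,0,6.7],[0,0,6.7],[0,0,6.7],[0,0,0]]' --gripper '[1,1,1,1,1,1,1,1,1,1,1,1,1,1,1,1,1,1]'

```text
t: 7.2
ee_pos: [0.6099, 0.2446, 0.0833]
tool_rot: [[-0.201, 0.98, -0.001], [0.98, 0.201, 0.0], [0.0, -0.001, -1.0]]
wrist_force: [4.1, 4.3, -8.3]
finger_gap: 0.0102
```

Request:
move_arm --translation '[[0,0,0.035],[0,0,0.035],[0,0,0.035],[0,0,0.035],[0,0,0.035],[0,0,0.035],[0,0,0.035],[0,0,0.035],[0,0,0],[0,0,0.035],[0,0,0.035],[0,0,0.035],[0,0,0.035],[0,0,0.035],[0,0,0.035],[0,0,0.035],[0,0,0.035],[0,0,0]]' --twist '[[0,0,-6.7],[0,0,-6.7],[0,0,-6.7],[0,0,-6.7],[0,0,-6.7],[0,0,-6.7],[0,0,-6.7],[0,0,-6.7],[0,0,0],[0,0,6.7],[0,0,6.7],[0,0,6.7],[0,0,6.7],[0,0,6.7],[0,0,6.7],[0,0,6.7],[0,0,6.7],[0,0,0]]' --gripper '[1,1,1,1,1,1,1,1,1,1,1,1,1,1,1,1,1,1]'

```text
t: 8.7
ee_pos: [0.6098, 0.2446, 0.0888]
tool_rot: [[-0.201, 0.98, -0.001], [0.98, 0.201, 0.0], [0.0, -0.001, -1.0]]
wrist_force: [3.7, 3.9, -9.7]
finger_gap: 0.0101
```

Request:
move_arm --translation '[[0,0,0.03],[0,0,0.03],[0,0,0.03],[0,0,0.03],[0,0,0.03],[0,0,0.02],[0,0,0.0],[0,0,0.0],[0,0,0],[0,0,0.0],[0,0,0.0],[0,0,0.0],[0,0,0.0],[0,0,0.0]]' --twist '[[0,0,-6.7],[0,0,-6.7],[0,0,-6.7],[0,0,-6.7],[0,0,-6.7],[0,0,-6.7],[0,0,-6.7],[0,0,-6.7],[0,0,0],[0,0,6.7],[0,0,6.7],[0,0,6.7],[0,0,6.7],[0,0,0]]' --gripper '[1,1,1,1,1,1,1,1,1,1,1,1,1,1]'

```text
t: 9.87
ee_pos: [0.6099, 0.2447, 0.0915]
tool_rot: [[0.264, 0.964, -0.001], [0.964, -0.264, 0.0], [0.0, -0.001, -1.0]]
wrist_force: [1.7, 3.2, -2.9]
finger_gap: 0.0099
```

Request:
move_arm --translation '[[0,0,0],[0,0,0],[0,0,0],[0,0,0],[0,0,0],[0,0,2],[0,0,2],[0,0,2],[0,0,2],[0,0,2],[0,0,1],[0,0,0],[0,0,0]]' --twist '[[0,0,0],[0,0,0],[0,0,0],[0,0,0],[0,0,0],[0,0,0],[0,0,0],[0,0,0],[0,0,0],[0,0,0],[0,0,0],[0,0,0],[0,0,0]]' --gripper '[-0.3,-0.3,-0.3,-0.3,-0.3,-0.3,-0.3,-0.3,-0.3,-0.3,-0.3,-0.3,-0.3]'

```text
t: 10.95
ee_pos: [0.6103, 0.2446, 0.2017]
tool_rot: [[0.27, 0.963, 0.0], [0.963, -0.27, 0.0], [0.0, 0.0, -1.0]]
wrist_force: [0.3, -0.6, -0.5]
finger_gap: 0.0556
```

```bash
python3 - <<'E'
from h import *
st=bot.get_state();print(np.round(st['joints'],2))
w=snap('wrist','w2');t=snap('top','t1')
H,S,V=cv2.split(cv2.cvtColor(t,cv2.COLOR_BGR2HSV))
for lab,m in (('or',(H>=8)&(H<28)&(S>130)&(V>90)),):
  n,_,s,c=cv2.connectedComponentsWithStats(m.astype(np.uint8))
  for i in range(1,n):
    if s[i,4]>60 and 100<c[i][0]<480 and 110<c[i][1]<310: print(c[i].round(1),ray('top',c[i],.038)[:2].round(4))
print(proj('wrist',[.5813,.1405,.1]))
E
```

```text
[-0.57  0.42  0.16  1.42 -0.07  1.31  0.89]
[186.4 150.4] [0.7169 0.2728]
[361.4 210.3] [ 0.5562 -0.2165]
[322.2 250.6] [ 0.4435 -0.1091]
[317.6 280.5] [ 0.3617 -0.0972]
[368.1 293.8] [ 0.3275 -0.2355]
[[128.58598242 207.8352564 ]]
```

View pics/w2.png

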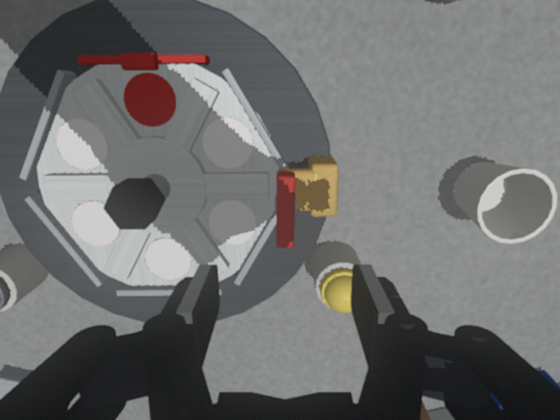

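Request:
move_arm --translation '[[-0.6,-2.0,0],[-0.6,-2.1,0],[-0.6,-2.1,0],[-0.6,-2.1,0],[-0.5,-2.1,0],[0,0,-2.5],[0,0,-2.5],[0,0,-2.5],[0,0,-2.5],[0,0,-2.0],[0,0,-0.9],[0,0,0],[0,0,0],[0,0,0],[0,0,0],[0,0,0],[0,0,0],[0,0,0],[0,0,0]]' --twist '[[0,0,6.2],[0,0,6.2],[0,0,6.2],[0,0,6.2],[0,0,6.0],[0,0,0],[0,0,0],[0,0,0],[0,0,0],[0,0,0],[0,0,0],[0,0,0],[0,0,0],[0,0,0],[0,0,0],[0,0,0],[0,0,0],[0,0,0],[0,0,0]]' --gripper '[-0.5,-0.5,-0.5,-0.5,-0.5,-0.5,-0.5,-0.5,-0.5,-0.5,-0.5,-0.5,-0.5,1,1,1,1,1,1]' --newtons 50

```text
t: 12.63
ee_pos: [0.5821, 0.1407, 0.0745]
tool_rot: [[-0.262, 0.965, 0.002], [0.965, 0.262, 0.001], [0.0, 0.002, -1.0]]
wrist_force: [-1.1, -1.4, 5.8]
finger_gap: 0.0313
```

Request:
move_arm --translation '[[0,0,0],[0,0,0],[0,0,0],[0,0,0],[0,0,0],[0,0,0],[0,0,0],[0,0,0],[0,0,0],[0,0,0],[0,0,0],[0,0,0],[0,0,0],[0,0,0]]' --twist '[[0,0,-5],[0,0,-5],[0,0,-5],[0,0,-5],[0,0,-5],[0,0,-5],[0,0,-5],[0,0,-5],[0,0,-5],[0,0,-5],[0,0,-5],[0,0,-5],[0,0,0],[0,0,0]]' --gripper '[1,1,1,1,1,1,1,1,1,1,1,1,1,1]'

```text
t: 13.8
ee_pos: [0.582, 0.1406, 0.0745]
tool_rot: [[0.705, 0.709, 0.002], [0.709, -0.705, 0.001], [0.002, 0.001, -1.0]]
wrist_force: [-1.4, -1.4, 7.3]
finger_gap: 0.0315
```

```bash
python3 - <<'E'
from h import *
s=bot.get_state();print(np.round(s['joints'],2),s['wrist_torque'],s['wrist_force'])
E
```

```text
[-0.55  0.41  0.29  1.72 -0.13  1.02  0.58] [-0.41938542  0.43056307 -0.00201767] [-1.37093966 -1.37871115  7.25018603]
```

Turns cleanly. Two more clicks, then open and rise for a look.

Request:
move_arm --translation '[[0,0,0],[0,0,0],[0,0,0],[0,0,0],[0,0,0],[0,0,0],[0,0,0],[0,0,0],[0,0,0],[0,0,0],[0,0,0],[0,0,0],[0,0,0],[0,0,0]]' --twist '[[0,0,-5],[0,0,-5],[0,0,-5],[0,0,-5],[0,0,-5],[0,0,-5],[0,0,-5],[0,0,-5],[0,0,-5],[0,0,-5],[0,0,-5],[0,0,-5],[0,0,0],[0,0,0]]' --gripper '[1,1,1,1,1,1,1,1,1,1,1,1,1,1]'

```text
t: 14.97
ee_pos: [0.5819, 0.1406, 0.0745]
tool_rot: [[0.967, -0.257, 0.002], [-0.257, -0.967, 0.001], [0.001, -0.001, -1.0]]
wrist_force: [-1.3, -1.5, 8.3]
finger_gap: 0.0308
```

Request:
move_arm --translation '[[0,0,0],[0,0,0],[0,0,0],[0,0,0],[0,0,0],[0,0,0],[0,0,0],[0,0,0],[0,0,0],[0,0,0],[0,0,0],[0,0,0],[0,0,0],[0,0,0]]' --twist '[[0,0,-5],[0,0,-5],[0,0,-5],[0,0,-5],[0,0,-5],[0,0,-5],[0,0,-5],[0,0,-5],[0,0,-5],[0,0,-5],[0,0,-5],[0,0,-5],[0,0,0],[0,0,0]]' --gripper '[1,1,1,1,1,1,1,1,1,1,1,1,1,1]'

```text
t: 16.13
ee_pos: [0.5819, 0.1407, 0.0745]
tool_rot: [[0.261, -0.965, 0.001], [-0.965, -0.261, 0.001], [-0.0, -0.001, -1.0]]
wrist_force: [-3.0, -1.0, 9.9]
finger_gap: 0.0311
```

Request:
move_arm --translation '[[0,0,0],[0,0,0],[0,0,0],[0,0,0],[0,0,0],[0,0,2],[0,0,2],[0,0,2],[0,0,2],[0,0,2],[0,-2.5,2],[0,-2.5,1],[0,-2.5,0],[0,-3,0],[0,-3,0],[0,-3,0],[0,-3,0],[0,0,0]]' --twist '[[0,0,0],[0,0,0],[0,0,0],[0,0,0],[0,0,0],[0,0,0],[0,0,0],[0,0,0],[0,0,7],[0,0,7],[0,0,7],[0,0,7],[0,0,7],[0,0,7],[0,0,7],[0,0,7],[0,0,7],[0,0,7]]' --gripper '[-0.5,-0.5,-0.5,-0.5,-0.5,-0.5,-0.5,-0.5,-0.5,-0.5,-0.5,-0.5,-0.5,-0.5,-0.5,-0.5,-0.5,-0.5]'

```text
t: 17.63
ee_pos: [0.5804, -0.0621, 0.2035]
tool_rot: [[0.996, -0.087, 0.001], [-0.087, -0.996, -0.003], [0.001, 0.003, -1.0]]
wrist_force: [0.4, -0.2, 0.5]
finger_gap: 0.0641
```

```bash
python3 - <<'E'
from h import *
t=snap('top','t2')
cv2.imwrite('pics/c2.png',cv2.resize(t[110:310,160:440],None,fx=2.8,fy=2.8,interpolation=cv2.INTER_CUBIC))
s=bot.get_state();print(np.round(s['joints'],2),s['ee_pos'])
E
```

```text
[-0.51  0.29  0.65  1.64 -0.18  1.27  0.09] [ 0.580807   -0.05880671  0.20331645]
```

View pics/c2.png

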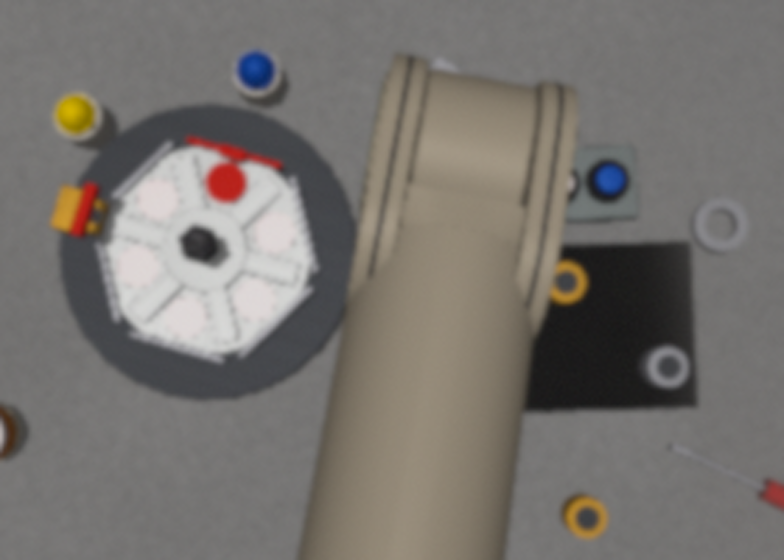

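Request:
move_arm --translation '[[-0.4,-2.5,0],[-0.4,-2.5,0],[-0.4,-2.5,0],[-0.4,-2.5,0],[-0.4,-2.5,0],[-0.4,-2.5,0],[0,0,0],[0,0,0],[0,0,0]]' --twist '[[0,0,5],[0,0,0],[0,0,0],[0,0,0],[0,0,0],[0,0,0],[0,0,0],[0,0,0],[0,0,0]]' --gripper '[-0.5,-0.5,-0.5,-0.5,-0.5,-0.5,-0.5,-0.5,-0.5]'

```text
t: 18.43
ee_pos: [0.5577, -0.2031, 0.2028]
tool_rot: [[1.0, 0.003, -0.0], [0.003, -1.0, 0.001], [-0.0, -0.001, -1.0]]
wrist_force: [0.7, 0.3, -0.0]
finger_gap: 0.0641
```

```bash
cat >> h.py <<'E'
def ell(name,im,mask,z,amin=300):
    m=cv2.morphologyEx(mask.astype(np.uint8),cv2.MORPH_OPEN,np.ones((3,3)))
    for c in cv2.findContours(m,cv2.RETR_EXTERNAL,cv2.CHAIN_APPROX_NONE)[0]:
        if cv2.contourArea(c)>amin:
            e=cv2.minAreaRect(c); f=cv2.fitEllipse(cv2.convexHull(c)); print(np.round(f[0],1),np.round(f[1],1),ray(name,f[0],z).round(4))
E
python3 - <<'E'
from h import *
w=snap('wrist','w3');H,S,V=cv2.split(cv2.cvtColor(w,cv2.COLOR_BGR2HSV))
ell('wrist',w,(H>=8)&(H<30)&(S>110)&(V>70),.038)
print('blue');ell('wrist',w,(H>100)&(H<130)&(S>150)&(V>50),.042)
print('green');ell('wrist',w,(H>45)&(H<85)&(S>120),.042)
print('white');ell('wrist',w,(S<40)&(V>200),.042)
print(bot.get_state()['ee_pos'])
E
```

```text
[280.8 200.5] [40.5 44.8] [ 0.555 -0.217  0.038]
[155.5  70.2] [33.9 43.6] [ 0.4576 -0.1117  0.038 ]
[48.5 54.2] [45.9 56.5] [ 0.3765 -0.1005  0.038 ]
blue
green
white
[398.6 193.4] [28.9 31.7] [ 0.6549 -0.2092  0.042 ]
[ 0.55785748 -0.20264557  0.20281655]
```

View pics/w3.png

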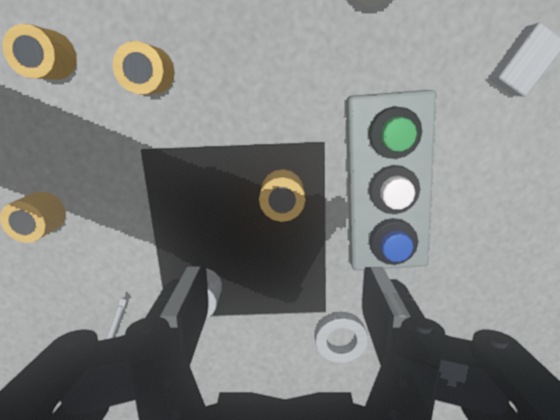

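Request:
move_arm --translation '[[-0.1,-0.7,-2.5],[-0.1,-0.7,-2.5],[0,0,-2.5],[0,0,-2.5],[0,0,-2.5],[0,0,-2.5],[0,0,-2],[0,0,-1.0],[0,0,-0.9],[0,0,0],[0,0,0],[0,0,0],[0,0,0],[0,0,0],[0,0,0],[0,0,0],[0,0,0]]' --twist '[[0,0,0],[0,0,0],[0,0,0],[0,0,0],[0,0,0],[0,0,0],[0,0,0],[0,0,0],[0,0,0],[0,0,0],[0,0,0],[0,0,0],[0,0,0],[0,0,0],[0,0,0],[0,0,0],[0,0,0]]' --gripper '[-0.5,-0.5,-0.5,-0.5,-0.5,-0.5,-0.5,-0.5,-0.5,-0.5,-0.5,1,1,1,1,1,1]' --newtons 60

```text
t: 19.9
ee_pos: [0.5562, -0.2186, 0.0155]
tool_rot: [[1.0, 0.003, 0.002], [0.003, -1.0, -0.0], [0.002, 0.0, -1.0]]
wrist_force: [-1.7, 0.9, 6.0]
finger_gap: 0.038
```

Request:
move_arm --translation '[[0,0,0.5],[0,0,1],[0,0,2],[0,0,2.5],[0,0,2.5],[0,0.5,2.5],[-0.2,2,1.5],[-0.2,2.5,1],[-0.2,2.5,0],[-0.2,2.5,0],[-0.2,2.5,0],[-0.2,2.5,0],[-0.2,2.5,0],[-0.2,2.5,0],[-0.2,2.5,0],[-0.2,2.5,0],[-0.2,2.5,0],[-0.2,2.0,0],[0,1,0],[0,0,0]]' --twist '[[0,0,0],[0,0,0],[0,0,0],[0,0,0],[0,0,0],[0,0,0],[0,0,-4.5],[0,0,-4.5],[0,0,-4.5],[0,0,-4.5],[0,0,-4.5],[0,0,-4.5],[0,0,-4.5],[0,0,-4.5],[0,0,-4.5],[0,0,-4.5],[0,0,0],[0,0,0],[0,0,0],[0,0,0]]' --gripper '[1,1,1,1,1,1,1,1,1,1,1,1,1,1,1,1,1,1,1,1]' --newtons 80

```text
t: 21.57
ee_pos: [0.5311, 0.0891, 0.1494]
tool_rot: [[0.712, -0.702, 0.0], [-0.702, -0.712, 0.001], [-0.0, -0.001, -1.0]]
wrist_force: [0.6, -0.1, -3.8]
finger_gap: 0.0374
```

```bash
python3 - <<'E'
from h import *
st=bot.get_state();print(st['ee_pos'],np.round(st['tool_rot'],3)[:,0],st['finger_gap'],st['wrist_force'])
w=snap('wrist','w4')
a=np.radians(-135);p=np.array([.5815+.07*np.cos(a),.1405+.07*np.sin(a),.034]);print(p,proj('wrist',[p,[.5815,.1405,.1]]))
H,S,V=cv2.split(cv2.cvtColor(w,cv2.COLOR_BGR2HSV))
ell('wrist',w,(H>=8)&(H<30)&(S>110)&(V>70),.17)
E
```

```text
[0.53107917 0.08907643 0.14943028] [ 0.712 -0.702 -0.   ] 0.037438462486647416 [ 0.64665391 -0.0801567  -3.81472596]
[0.53200253 0.09100253 0.034     ] [[280.56139862 196.98133522]
 [279.3290711   98.39439634]]
[286.1 296.9] [ 97.7 109.4] [0.5348 0.0889 0.17  ]
```

View pics/w4.png

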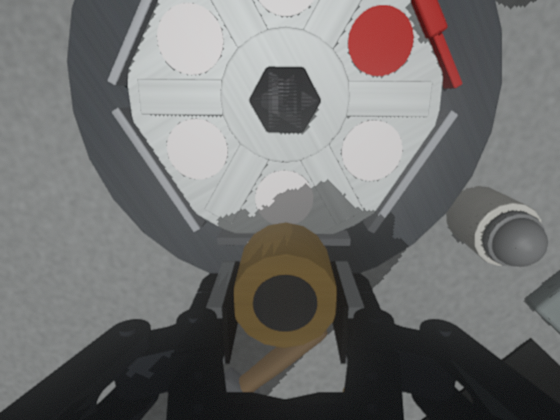

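Request:
move_arm --translation '[[0.1,0.2,-1.5],[0,0,-2],[0,0,-2],[0,0,-2],[0,0,-1.2],[0,0,-0.8],[0,0,-0.5],[0,0,-0.2],[0,0,0],[0,0,0]]' --twist '[[0,0,0],[0,0,0],[0,0,0],[0,0,0],[0,0,0],[0,0,0],[0,0,0],[0,0,0],[0,0,0],[0,0,0]]' --gripper '[1,1,1,1,1,1,1,1,1,1]'

```text
t: 22.45
ee_pos: [0.5329, 0.0885, 0.0478]
tool_rot: [[0.709, -0.705, 0.001], [-0.705, -0.709, 0.0], [0.001, -0.001, -1.0]]
wrist_force: [0.4, 0.5, -3.0]
finger_gap: 0.0375
```

Request:
move_arm --translation '[[0,0,-0.1],[0,0,-0.1],[0,0,0],[0,0,0]]' --twist '[[0,0,0],[0,0,0],[0,0,0],[0,0,0]]' --gripper '[1,1,1,1]'

```text
t: 22.78
ee_pos: [0.5329, 0.0888, 0.0457]
tool_rot: [[0.709, -0.705, 0.001], [-0.705, -0.709, 0.0], [0.001, -0.001, -1.0]]
wrist_force: [-0.9, 0.4, 2.6]
finger_gap: 0.0376
```

Request:
move_arm --translation '[[0,0,0],[0,0,0],[0,0,0],[0,0,0],[0,0,0],[0,0,1],[0,0,2],[0,0,2],[0,0,3],[0,0,3],[0,0,3],[0,-2,2],[0,-3,0],[0,-3,0],[0,-3,0],[0,-3,0],[0,-3,0],[0,-3,0],[0,-3,0],[0,-3,0]]' --twist '[[0,0,0],[0,0,0],[0,0,0],[0,0,0],[0,0,0],[0,0,0],[0,0,0],[0,0,0],[0,0,0],[0,0,0],[0,0,0],[0,0,0],[0,0,5],[0,0,5],[0,0,5],[0,0,5],[0,0,5],[0,0,5],[0,0,5],[0,0,5]]' --gripper '[-0.25,-0.25,-0.25,-0.25,-0.25,-0.25,-0.25,-0.25,-0.25,-0.25,-0.25,-0.25,-0.5,-0.5,-0.5,-0.5,-0.5,-0.5,-0.5,-0.5]'

```text
t: 24.45
ee_pos: [0.532, -0.1729, 0.2059]
tool_rot: [[0.997, -0.08, 0.001], [-0.08, -0.997, 0.0], [0.001, -0.0, -1.0]]
wrist_force: [0.6, -0.7, -0.3]
finger_gap: 0.0641
```

Request:
move_arm --translation '[[-1.0,-3,0],[-1.0,-3,0],[-1.0,-3,0],[-1.0,-3,0],[-1.5,-2,0],[0,0,0],[0,0,0],[0,0,0]]' --twist '[[0,0,5],[0,0,0],[0,0,0],[0,0,0],[0,0,0],[0,0,0],[0,0,0],[0,0,0]]' --gripper '[-0.5,-0.5,-0.5,-0.5,-0.5,-0.5,-0.5,-0.5]'

```text
t: 25.12
ee_pos: [0.4776, -0.3109, 0.2054]
tool_rot: [[1.0, 0.003, 0.001], [0.003, -1.0, 0.0], [0.001, -0.0, -1.0]]
wrist_force: [-0.1, -0.4, 0.7]
finger_gap: 0.0642
```

```bash
python3 - <<'E'
from h import *
st=bot.get_state();print(st['ee_pos'],np.round(st['tool_rot'],3)[:,0],st['finger_gap'])
w=snap('wrist','w5');t=snap('top','t5')
a=cv2.resize(t[120:260,165:305],(420,420),interpolation=cv2.INTER_CUBIC)
cv2.imwrite('pics/c5.png',np.hstack([a,cv2.resize(w,(380,285)) if 0 else cv2.copyMakeBorder(cv2.resize(w,(380,285)),0,135,0,0,cv2.BORDER_CONSTANT)]))
print(proj('wrist',[.4769,-.3165,.038]))
E
```

```text
[ 0.47762177 -0.31088049  0.2054427 ] [1.    0.003 0.001] 0.06424681249124516
[[282.60169104 190.66867814]]
```

View pics/c5.png

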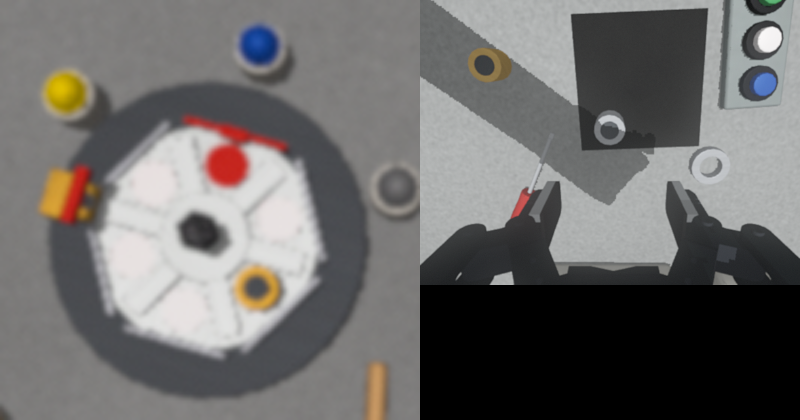

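Request:
move_arm --translation '[[-0.3,-0.2,-2.5],[0,-0.1,-2.5],[0,0,-2.5],[0,0,-2.5],[0,0,-2.5],[0,0,-2.5],[0,0,-2],[0,0,-1.0],[0,0,-1.1],[0,0,0],[0,0,0],[0,0,0],[0,0,0],[0,0,0],[0,0,0],[0,0,0],[0,0,0]]' --twist '[[0,0,0],[0,0,0],[0,0,0],[0,0,0],[0,0,0],[0,0,0],[0,0,0],[0,0,0],[0,0,0],[0,0,0],[0,0,0],[0,0,0],[0,0,0],[0,0,0],[0,0,0],[0,0,0],[0,0,0]]' --gripper '[-0.5,-0.5,-0.5,-0.5,-0.5,-0.5,-0.5,-0.5,-0.5,-0.5,-0.5,1,1,1,1,1,1]' --newtons 60

```text
t: 26.63
ee_pos: [0.4749, -0.3148, 0.0154]
tool_rot: [[1.0, 0.003, 0.002], [0.003, -1.0, -0.0], [0.002, 0.0, -1.0]]
wrist_force: [-2.1, 1.5, 7.4]
finger_gap: 0.0383
```

Request:
move_arm --translation '[[0,0,0.5],[0,0,1],[0,0,2],[0,0,3],[0,0,3],[0,0,3],[1,2,1.5],[1,2.6,0],[1,2.6,0],[1,2.6,0],[1,2.6,0],[1,2.6,0],[1,2.6,0],[1,2.6,0],[1,2.6,0],[1,2.6,0],[1,2.6,0],[1,2.6,0],[1,2.6,0],[1,2.6,0]]' --twist '[[0,0,0],[0,0,0],[0,0,0],[0,0,0],[0,0,0],[0,0,0],[0,0,5],[0,0,5],[0,0,5],[0,0,5],[0,0,5],[0,0,5],[0,0,5],[0,0,5],[0,0,5],[0,0,5],[0,0,5],[0,0,5],[0,0,5],[0,0,5]]' --gripper '[1,1,1,1,1,1,1,1,1,1,1,1,1,1,1,1,1,1,1,1]' --newtons 80

```text
t: 28.3
ee_pos: [0.6144, 0.0446, 0.1548]
tool_rot: [[0.336, 0.942, 0.0], [0.942, -0.336, -0.0], [-0.0, 0.0, -1.0]]
wrist_force: [0.2, 0.2, -3.2]
finger_gap: 0.0376
```

Request:
move_arm --translation '[[1.1,2.6,0],[1.1,2.6,0],[1.0,2.2,0],[0.2,0.5,0],[0,0,0],[0,0,0],[0,0,0]]' --twist '[[0,0,5],[0,0,0],[0,0,0],[0,0,0],[0,0,0],[0,0,0],[0,0,0]]' --gripper '[1,1,1,1,1,1,1]'

```text
t: 28.88
ee_pos: [0.6481, 0.1205, 0.1544]
tool_rot: [[0.258, 0.966, -0.0], [0.966, -0.258, -0.001], [-0.001, 0.0, -1.0]]
wrist_force: [-0.6, -0.2, -3.7]
finger_gap: 0.0376
```

```bash
python3 - <<'E'
from h import *
st=bot.get_state();print(st['ee_pos'],np.round(st['tool_rot'],3)[:,0],st['finger_gap'],st['wrist_force'])
w=snap('wrist','w6')
a=np.radians(-15);p=np.array([.5815+.07*np.cos(a),.1405+.07*np.sin(a),.034]);print(p,proj('wrist',[p,[.5815,.1405,.1]]))
H,S,V=cv2.split(cv2.cvtColor(w,cv2.COLOR_BGR2HSV))
ell('wrist',w,((H<8)|(H>172))&(S>140)&(V>40),.034)
E
```

```text
[0.64806117 0.12053421 0.15436296] [ 0.258  0.966 -0.001] 0.03758237154966048 [-0.62610422 -0.22611681 -3.66361387]
[0.64911481 0.12238267 0.034     ] [[287.74605389 199.08585983]
 [289.02335553 104.4046831 ]]
[511.6 101.3] [ 51.6 119.5] [0.6213 0.2875 0.034 ]
```

View pics/w6.png

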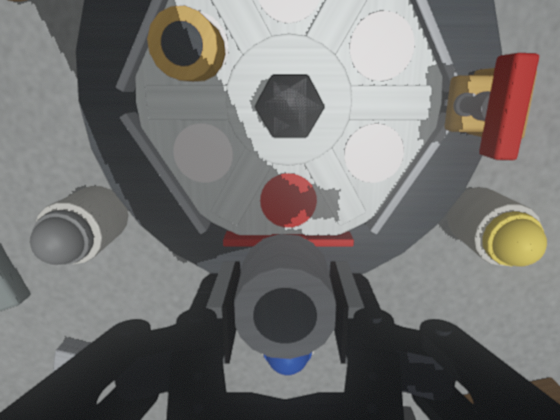

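Request:
move_arm --translation '[[0.1,0.2,-1.5],[0,0,-2],[0,0,-2],[0,0,-2],[0,0,-1.4],[0,0,-0.8],[0,0,-0.6],[0,0,-0.4],[0,0,-0.2],[0,0,0],[0,0,0],[0,0,0]]' --twist '[[0,0,0],[0,0,0],[0,0,0],[0,0,0],[0,0,0],[0,0,0],[0,0,0],[0,0,0],[0,0,0],[0,0,0],[0,0,0],[0,0,0]]' --gripper '[1,1,1,1,1,1,1,1,1,1,1,1]'

```text
t: 29.93
ee_pos: [0.6497, 0.1247, 0.0457]
tool_rot: [[0.256, 0.967, 0.001], [0.967, -0.256, 0.0], [0.001, 0.001, -1.0]]
wrist_force: [0.9, -0.4, -1.7]
finger_gap: 0.0377
```

Request:
move_arm --translation '[[0,0,-0.1],[0,0,0],[0,0,0],[0,0,0],[0,0,0],[0,0,0],[0,0,1],[0,0,2],[0,0,3],[0,0,3],[0,0,3],[0,0,3],[0,-3,0],[0,-3,0],[0,-3,0],[0,-3,0],[0,-3,0],[0,-3,0],[0,-3,0],[0,-3,0]]' --twist '[[0,0,0],[0,0,0],[0,0,0],[0,0,0],[0,0,0],[0,0,0],[0,0,0],[0,0,0],[0,0,0],[0,0,0],[0,0,0],[0,0,0],[0,0,-5],[0,0,-5],[0,0,-5],[0,0,-5],[0,0,-5],[0,0,-5],[0,0,-5],[0,0,-5]]' --gripper '[1,1,-0.25,-0.25,-0.25,-0.25,-0.25,-0.25,-0.25,-0.25,-0.25,-0.25,1,1,1,1,1,1,1,1]'

```text
t: 31.6
ee_pos: [0.6492, -0.1169, 0.1951]
tool_rot: [[0.82, 0.573, 0.001], [0.573, -0.82, 0.0], [0.001, 0.0, -1.0]]
wrist_force: [0.2, 0.0, -0.0]
finger_gap: 0.0001
```

Request:
move_arm --translation '[[0.05,-3,0],[0.05,-2.5,0],[0.05,-2.5,0],[0,0,0],[0,0,0],[0,0,0],[0,0,0],[0,0,0],[0,0,0]]' --twist '[[0,0,-5],[0,0,-5],[0,0,-5],[0,0,-5],[0,0,-5],[0,0,-5],[0,0,-5],[0,0,0],[0,0,0]]' --gripper '[1,1,1,1,1,1,1,1,1]'

```text
t: 32.35
ee_pos: [0.6509, -0.1954, 0.1946]
tool_rot: [[1.0, 0.006, 0.0], [0.006, -1.0, -0.0], [0.0, 0.0, -1.0]]
wrist_force: [0.7, 1.0, 0.6]
finger_gap: 0.0002
```

```bash
python3 - <<'E'
from h import *
st=bot.get_state();print(st['ee_pos'],np.round(st['tool_rot'],3)[:,0],st['finger_gap'])
w=snap('wrist','w7');t=snap('top','t7')
a=cv2.resize(t[120:260,165:305],(400,400),interpolation=cv2.INTER_CUBIC)
b=cv2.resize(w,(400,300));b=cv2.copyMakeBorder(b,0,100,0,0,cv2.BORDER_CONSTANT)
cv2.imwrite('pics/c7.png',np.hstack([a,b]))
H,S,V=cv2.split(cv2.cvtColor(w,cv2.COLOR_BGR2HSV))
print('blue');ell('wrist',w,(H>100)&(H<130)&(S>110)&(V>50),.042)
print('green');ell('wrist',w,(H>45)&(H<85)&(S>80),.042)
print('white');ell('wrist',w,(S<40)&(V>215),.042)
E
```

```text
[ 0.6508561  -0.19536703  0.19455515] [1.    0.006 0.   ] 0.00018251018514242332
blue
[536.1 376.8] [53.7 70.3] [ 0.898  -0.3844  0.042 ]
[293.1 255.8] [28.9 31.4] [ 0.6591 -0.2564  0.042 ]
green
[284.5 144.3] [34.4 35.1] [ 0.6511 -0.1598  0.042 ]
white
```

View pics/c7.png

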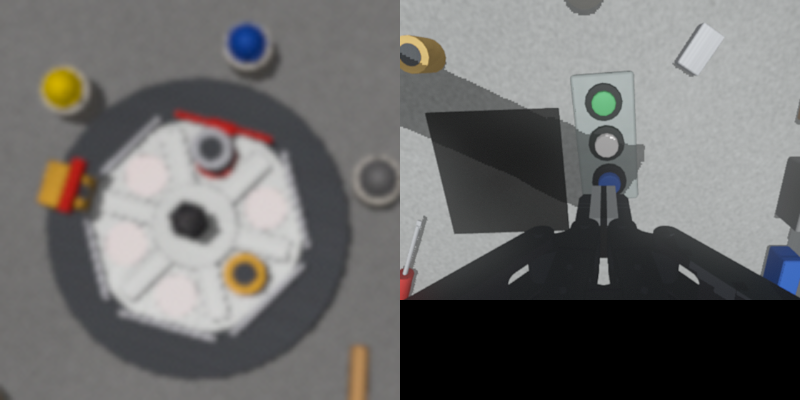

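```bash
python3 - <<'E'
from h import *
k=ray('top',(231.5,197),.1)[:2]
for n,u in (('steel',(212,148)),('brass',(245,273))):
  p=ray('top',(u[0]*.35+165,u[1]*.35+120),.068)[:2];print(n,p,np.hypot(*(p-k)),np.degrees(np.arctan2(*(p-k)[::-1])))
m=ray('top',(.35*222+165,.35*126+120),.055)[:2];print(m,np.degrees(np.arctan2(*(m-k)[::-1])))
E
```

```text
steel [0.65388003 0.12054911] 0.07356788046191667 -11.803632908588927
brass [0.53572412 0.08702246] 0.06699867822612106 -133.52926904373388
[0.67747005 0.11289343] -13.359679303295863
```

Request:
move_arm --translation '[[0.2,-0.7,-2.5],[0.2,-0.7,-2.5],[0,0,-2.5],[0,0,-2.5],[0,0,-2.5],[0,0,-1.5],[0,0,0],[0,0,0]]' --twist '[[0,0,0],[0,0,0],[0,0,0],[0,0,0],[0,0,0],[0,0,0],[0,0,0],[0,0,0]]' --gripper '[1,1,1,1,1,1,1,1]'

```text
t: 33.12
ee_pos: [0.6547, -0.2094, 0.0542]
tool_rot: [[1.0, 0.004, -0.001], [0.004, -1.0, 0.0], [-0.001, -0.0, -1.0]]
wrist_force: [0.6, 0.1, 0.8]
finger_gap: -0.0003
```

Samples sit at 73.6 mm and 67 mm from the axis, both within 52–88 mm. Pressing white.

Request:
move_arm --translation '[[0,0,-0.6],[0,0,-0.5],[0,0,-0.3],[0,0,-0.3],[0,0,-0.2],[0,0,-0.1],[0,0,0],[0,0,0]]' --twist '[[0,0,0],[0,0,0],[0,0,0],[0,0,0],[0,0,0],[0,0,0],[0,0,0],[0,0,0]]' --gripper '[1,1,1,1,1,1,1,1]'

```text
t: 33.78
ee_pos: [0.6555, -0.2096, 0.036]
tool_rot: [[1.0, 0.003, 0.002], [0.003, -1.0, 0.0], [0.002, -0.0, -1.0]]
wrist_force: [-4.6, 2.1, 14.7]
finger_gap: 0.0001
```

Request:
move_arm --translation '[[0,0,0.6],[0,0,1],[0,0,1.5],[0.1,-1.5,0],[0.1,-1.7,0],[0.1,-1.7,0],[0,0,0],[0,0,-1.3],[0,0,-0.6],[0,0,-0.4],[0,0,-0.3],[0,0,-0.2],[0,0,-0.3],[0,0,0],[0,0,0]]' --twist '[[0,0,0],[0,0,0],[0,0,0],[0,0,0],[0,0,0],[0,0,0],[0,0,0],[0,0,0],[0,0,0],[0,0,0],[0,0,0],[0,0,0],[0,0,0],[0,0,0],[0,0,0]]' --gripper '[1,1,1,1,1,1,1,1,1,1,1,1,1,1,1]'

```text
t: 35.03
ee_pos: [0.658, -0.2573, 0.036]
tool_rot: [[1.0, 0.004, 0.0], [0.004, -1.0, 0.002], [0.0, -0.002, -1.0]]
wrist_force: [-8.5, 6.9, 16.8]
finger_gap: -0.0002
```

Request:
move_arm --translation '[[0,0,0.6],[0,0,1],[0,0,1.5],[-0.2,2.4,0],[-0.2,2.5,0],[-0.2,2.5,0],[-0.1,2.3,0],[0,0,0],[0,0,0],[0,0,-1.3],[0,0,-0.6],[0,0,-0.4],[0,0,-0.3],[0,0,-0.2],[0,0,-0.3],[0,0,0],[0,0,0]]' --twist '[[0,0,0],[0,0,0],[0,0,0],[0,0,0],[0,0,0],[0,0,0],[0,0,0],[0,0,0],[0,0,0],[0,0,0],[0,0,0],[0,0,0],[0,0,0],[0,0,0],[0,0,0],[0,0,0],[0,0,0]]' --gripper '[1,1,1,1,1,1,1,1,1,1,1,1,1,1,1,1,1]'

```text
t: 36.45
ee_pos: [0.6504, -0.1627, 0.0359]
tool_rot: [[1.0, 0.002, -0.0], [0.002, -1.0, -0.0], [-0.0, 0.0, -1.0]]
wrist_force: [-10.3, 0.9, 19.1]
finger_gap: 0.0001
```

Request:
move_arm --translation '[[0,0,0.6],[0,0,1],[0,0,2.5],[0,0,3],[0,0,3],[0,0,3],[-1,-2.5,1],[-2,-2.5,0],[-2,-2.5,0],[-2,-2.5,0],[-2,-2.5,0],[0,-2.5,0],[0,0,0],[0,0,0]]' --twist '[[0,0,0],[0,0,0],[0,0,0],[0,0,0],[0,0,0],[0,0,0],[0,0,0],[0,0,0],[0,0,0],[0,0,0],[0,0,0],[0,0,0],[0,0,0],[0,0,0]]' --gripper '[1,1,1,1,1,1,1,1,1,1,1,1,1,1]'

```text
t: 37.62
ee_pos: [0.5602, -0.3131, 0.1756]
tool_rot: [[1.0, 0.0, 0.001], [0.0, -1.0, -0.001], [0.001, 0.001, -1.0]]
wrist_force: [0.2, 0.8, -0.1]
finger_gap: 0.0002
```

```bash
python3 - <<'E'
from h import *
t=snap('top','t8');s=snap('scene','s8')
a=cv2.resize(t[120:260,165:305],(400,400),interpolation=cv2.INTER_CUBIC)
b=cv2.resize(s[160:300,230:370],(400,400),interpolation=cv2.INTER_CUBIC)
cv2.imwrite('pics/c8.png',np.hstack([a,b]))
E
```

```text
(no output)
```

View pics/c8.png

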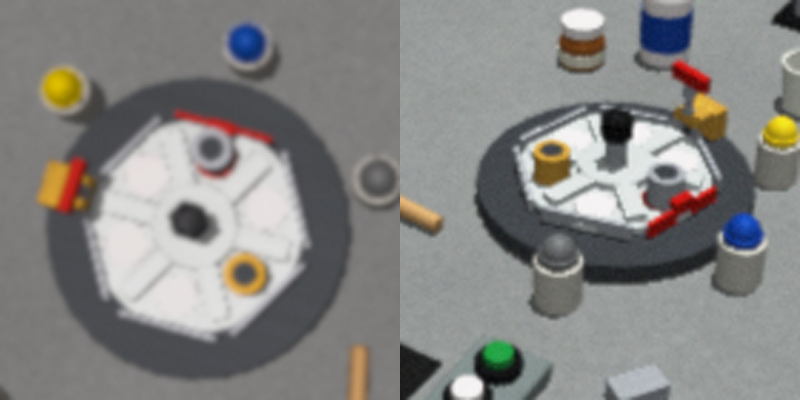

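The final view shows both samples upright in their own pockets: steel at left-panel (212,148), brass at (245,273). The red mark at (222,126) is in front of the blue dome, and the pin bar at right-panel (690,75) is up. The keys in view are up and the arm is clear.

```bash
python3 -c "
from plant import bot
print(bot.finish_job())"
```

```text
the job is handed in; nothing more can be done
None
```

The job is done and handed in at about 38 s of robot time; `finish_job` reports no verdict.

- **Lock pin:** I worked it out by twisting about ±27° under a 5–13 N pull. The gripper rose about 20 mm with the bar, and the last pictures show it still up.
- **Carousel:** I turned it three clicks clockwise, so the red mark stands in front of the blue dome. I measured the mark at about -13° and the head at about -15°, against the 12° allowed.
- **Samples:** Only two were on the mat. The brass one there was the farthest of the four brass look-alikes from the base. I took the pale grey one as steel. Measured before the keys were pressed, they stood about 67 mm (brass) and 74 mm (grey) from the carousel's axis. After the keys they were still upright in separate pockets.
- **Keys:** I pressed white, blue, then green. Each stopped at a tip height of 36 mm with 15–19 N on it, which is the full 6 mm of travel. The green and white keys looked up again in the last picture; the blue one was outside that crop.

**Disagreement between checks:** The top and wrist cameras differed by about 5 mm sideways at the carousel. I settled it from where the gripper centred on the bar and the knob. No other check failed. I knowingly touched nothing else on the bench, but took no final measurement of the bystanders.

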